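# Close a sealed chamber: cover on its guide pins, then four screws crisscross

## Task

Close the sample chamber: lift the loose cover plate by its handle, line up both its holes with the two guide pins and lower it gently until it lies flat on the chamber. Then tighten its four T-handle screws clockwise in two rounds, crisscross (from each first screw go to the diagonally opposite one, then do the other diagonal pair): in the first round bring every screw about half way, bar at 45 degrees, and only then in the second round turn every screw fully home to its stop. Leave the things standing around where they are.

Things in the scene. Friction and masses are not known exactly. Their poses are not given: they have to be found in the camera images.
- chamber_seat (a point): Centre of the flat top of the fixed steel chamber, a square block 190 x 190 mm and 45 mm tall with a round recess and a brass port in the middle of its +x side. x, y along its sides, z up. Two upright steel guide pins, 10 mm in diameter and 26 mm tall with tapered tips (the last 10 mm), stand on this top at x = -76 mm and x = +76 mm, y = 0. The chamber turns by up to about 0.25 rad and may be on the left or on the right of the robot.
- cover_under (a point): Centre of the underside of the loose cover plate: aluminium, 190 x 190 x 10 mm, about 0.5 kg with its screws. x, y along its sides, z up. It has two through holes, 12.8 mm wide, at x = -76 and +76 mm, y = 0, which go over the guide pins (it also fits turned by half a turn). Fully seated, this point coincides with point chamber_seat. It starts flat on the worktop beside the chamber, turned up to about 0.25 rad.
- cover_handle (a point): Centre of the black lifting handle in the middle of the cover, 41 mm above the cover's underside: a flat bar along the cover's y, 60 mm long, 14 mm wide (along x), 18 mm tall, on two thin steel posts, with 22 mm free space between it and the plate. Same axes as the cover.
- screw_a_grip (a point): Centre of the T-bar of captive screw a, which stands on the cover at its +x, +y corner, 62 mm from the cover's centre along both axes and 40 mm above its underside. The black bar is 48 mm long along this point's own x (which turns with the screw), 12 mm thick and 16 mm tall, on a 10 mm steel stem, with 22 mm free below it. Neighbours by position: a-b, b-c, c-d, d-a; diagonal pairs: a-c and b-d.
- screw_a (a joint): Turn of captive screw a in rad, growing clockwise seen from above. 0 = loose, bar along the cover's x; 0.785 = half way, bar at 45 degrees; 1.57 = fully home at its stop, bar along the cover's y. Friction about 0.05 N m; it stays where it is left. Starts between 0 and 0.2.
- screw_b_grip (a point): Centre of the T-bar of captive screw b, which stands on the cover at its -x, +y corner, 62 mm from the cover's centre along both axes and 40 mm above its underside. The black bar is 48 mm long along this point's own x (which turns with the screw), 12 mm thick and 16 mm tall, on a 10 mm steel stem, with 22 mm free below it. Neighbours by position: a-b, b-c, c-d, d-a; diagonal pairs: a-c and b-d.
- screw_b (a joint): Turn of captive screw b in rad, growing clockwise seen from above. 0 = loose, bar along the cover's x; 0.785 = half way, bar at 45 degrees; 1.57 = fully home at its stop, bar along the cover's y. Friction about 0.05 N m; it stays where it is left. Starts between 0 and 0.2.
- screw_c_grip (a point): Centre of the T-bar of captive screw c, which stands on the cover at its -x, -y corner, 62 mm from the cover's centre along both axes and 40 mm above its underside. The black bar is 48 mm long along this point's own x (which turns with the screw), 12 mm thick and 16 mm tall, on a 10 mm steel stem, with 22 mm free below it. Neighbours by position: a-b, b-c, c-d, d-a; diagonal pairs: a-c and b-d.
- screw_c (a joint): Turn of captive screw c in rad, growing clockwise seen from above. 0 = loose, bar along the cover's x; 0.785 = half way, bar at 45 degrees; 1.57 = fully home at its stop, bar along the cover's y. Friction about 0.05 N m; it stays where it is left. Starts between 0 and 0.2.
- screw_d_grip (a point): Centre of the T-bar of captive screw d, which stands on the cover at its +x, -y corner, 62 mm from the cover's centre along both axes and 40 mm above its underside. The black bar is 48 mm long along this point's own x (which turns with the screw), 12 mm thick and 16 mm tall, on a 10 mm steel stem, with 22 mm free below it. Neighbours by position: a-b, b-c, c-d, d-a; diagonal pairs: a-c and b-d.
- screw_d (a joint): Turn of captive screw d in rad, growing clockwise seen from above. 0 = loose, bar along the cover's x; 0.785 = half way, bar at 45 degrees; 1.57 = fully home at its stop, bar along the cover's y. Friction about 0.05 N m; it stays where it is left. Starts between 0 and 0.2.
- marker: Bystander: black-and-white marker pen, 135 mm long, 17 mm thick, lying between cover and chamber; origin under its centre.
- bottle: Bystander: small white reagent bottle with a red screw cap, 45 mm wide, 88 mm tall, standing behind the work; origin under its centre.
- dish: Bystander: round steel dish, 69 mm wide, 20 mm tall; origin under its centre.
- cover: The same cover plate; origin in the centre of its underside.
- chamber: The same chamber; origin in the centre of its underside, on the worktop, 45 mm below point chamber_seat.

How it is judged (in metres and radians):
On the way, in this order (a step that is already met when the one before it is completed fails the run):
1. the cover lies flat on the chamber over both pins, all four screws still loose (below 0.4 rad) (distance between cover_under and chamber_seat below 0.004 m and angle between cover_under's own z axis and vertical below 0.03 rad and angle between the x axis of cover_under and the x axis of chamber_seat, either way round below 0.06 rad and value of joint each of screw_a, screw_b, screw_c, screw_d below 0.4 rad), for 0.2 s.
2. first round done: all four screws about half way (0.5 to 1.1 rad), the cover seated (distance between cover_under and chamber_seat below 0.004 m and angle between cover_under's own z axis and vertical below 0.03 rad and angle between the x axis of cover_under and the x axis of chamber_seat, either way round below 0.06 rad and value of joint screw_a between 0.5 and 1.1 rad and value of joint screw_b between 0.5 and 1.1 rad and value of joint screw_c between 0.5 and 1.1 rad and value of joint screw_d between 0.5 and 1.1 rad), for 0.1 s.
At the end, for the whole second after the job is handed in: The cover lies flat on the chamber over both guide pins (centre within 4 mm of its seat, tilt under 0.03 rad, sides in line within 0.06 rad), all four screws are turned beyond 1.4 rad (stop at 1.57), everything is at rest (distance between cover_under and chamber_seat below 0.004 m and angle between cover_under's own z axis and vertical below 0.03 rad and angle between the x axis of cover_under and the x axis of chamber_seat, either way round below 0.06 rad and value of joint each of screw_a, screw_b, screw_c, screw_d above 1.4 rad and velocity of joint each of screw_a, screw_b, screw_c, screw_d below 0.1 rad/s and linear speed of cover below 0.02 m/s); the robot touches nothing.
It fails at once if a screw is taken well beyond half way while another is still loose ((value of joint screw_a above 1.2 rad and value of joint any of screw_b, screw_c, screw_d below 0.45 rad) or (value of joint screw_b above 1.2 rad and value of joint any of screw_a, screw_c, screw_d below 0.45 rad) or (value of joint screw_c above 1.2 rad and value of joint any of screw_a, screw_b, screw_d below 0.45 rad) or (value of joint screw_d above 1.2 rad and value of joint any of screw_a, screw_b, screw_c below 0.45 rad)).
It fails at once if first round not crisscross: two neighbouring screws tightened while the other two are still loose ((value of joint each of screw_a, screw_b above 0.45 rad and value of joint each of screw_c, screw_d below 0.4 rad) or (value of joint each of screw_b, screw_c above 0.45 rad and value of joint each of screw_a, screw_d below 0.4 rad) or (value of joint each of screw_c, screw_d above 0.45 rad and value of joint each of screw_a, screw_b below 0.4 rad) or (value of joint each of screw_d, screw_a above 0.45 rad and value of joint each of screw_b, screw_c below 0.4 rad)).
It fails at once if second round not crisscross: two neighbouring screws fully home while the other two are not yet ((value of joint each of screw_a, screw_b above 1.3 rad and value of joint each of screw_c, screw_d below 1.2 rad) or (value of joint each of screw_b, screw_c above 1.3 rad and value of joint each of screw_a, screw_d below 1.2 rad) or (value of joint each of screw_c, screw_d above 1.3 rad and value of joint each of screw_a, screw_b below 1.2 rad) or (value of joint each of screw_d, screw_a above 1.3 rad and value of joint each of screw_b, screw_c below 1.2 rad)).
It fails at once if the cover is dropped (faster than 0.35 m/s within the last 25 mm above its seat) or rammed (more than 60 N) onto the chamber while all screws are loose (value of joint each of screw_a, screw_b, screw_c, screw_d below 0.4 rad and (contact force between cover and chamber above 60 N or (linear speed of cover above 0.35 m/s and horizontal distance between cover_under and chamber_seat below 0.03 m and z of cover_under in the frame of chamber_seat below 0.025 m))).
It fails at once if a bystander (marker, small bottle, dish) is pushed more than 30 mm or the bottle tips (distance of any of marker, bottle, dish from where it was at the start of the episode above 0.03 m or angle between bottle's own z axis and vertical above 0.5 rad).
It also fails if it takes over 72 s, if anything falls off the work surface, if the arm or the gripper's body presses on something with over 40 N, if the wrist force passes 120 N, or if a joint passes its speed limit or range.

## Robot

A 6-joint arm with a two-finger parallel gripper is mounted at the origin on the work surface; the furniture and walls round the work are solid. World frame = base frame: x ahead of the robot, y to its left, z up, the work surface at z = 0. Lengths are in mm, angles in rad, forces in N, time in s.
With the tool pointing down it reaches from about 300 to 775 mm from the base axis. Payload 14.6 kg.
Tool frame: the origin (TCP) lies on the centre line of the jaws, within the pads' length; the fingertips stand ahead of it and the grasp point (between the pads) is the TCP (r.tcp_to_tips is the z of the fingertips in the tool frame, in mm); z points along the fingers, y is the line along which they close (so a half turn about z gives the same grasp; the last joint's range is limited). The gripper opens to 85 mm and grips with 20 to 120 N. Pads are 22 mm wide; open, the fingers measure 114 mm over their backs; the gripper's body (76 mm by 85 mm) begins 54 mm behind the grasp point. The pads swing forward as they close: fully open they stand 13 mm farther back than shut.
Start: joints at [1.218, 0.3, 1.521, -0, 1.321, -0.067], TCP at [155.056, 527.681, 250.281] pointing down, gripper open.
Joint ranges: [-3.03, 3.03], [-0.79, 2.21], [0.23, 2.52], [-1.04, 4.18], [0, 3.07], [-2.55, 2.55]. Speed limits (rad/s): [2.22, 2.22, 2.57, 3.14, 3.14, 3.14].

## Interface

Orientations are given as a unit quaternion [w, x, y, z].
In Python, from plant import r gives the robot as it stands.
- The arm moves only by the tool send_rows, never from a script. Its argument "rows" is text: rows parted by semicolons, each of 6 numbers parted by spaces: the shift along the tool's x, y, z in cm, then the turn, a rotation vector about the tool's x, y, z in degrees. In form: tx ty tz wx wy wz; .... A call has 1 to 12 rows; each row shifts and turns the commanded pose from where the row before left it, along the tool's axes as they then stand; what a row does not reach is not made up. A row lasts 1/8 s, in which the tool goes at most 62.5 mm and 10.7 degrees, less where a joint would pass 70% of its speed; a pose out of reach is approached as far as the arm can. A call is refused whole if a number of a shift passes 6.25 or a number of a turn 10.7, either way. A call with a gripper value outside its range is refused whole. "grip" is the finger opening in cm, from 0 to 8.54, set as the call begins (left out, the last holds). The fingers move at their own pace and stop on an object; "newtons" is the grip in N (left out, the last holds). Time passes only in rows, so rows that do not move let the fingers close. It gives the time, the measured TCP pose, the force, the opening and the grip force at its end, in the units of the state.
- r.get_state(): the state, without advancing time (a new reading comes with each control period).
- r.get_image(name): name is "scene" or "top" or "wrist"; returns a dict with "img" (400x640x3 uint8, blue, green, red), "depth" (400x640 float32, mm along the optical axis (not along the pixel's ray), 0 where there is no reading), "fx", "fy", "cx", "cy" (pixels), "distortion" ([k1, k2, p1, p2, k3] as OpenCV has them; the pictures are not rectified), "world_to_cam" (4x4, takes a point from world to camera coordinates); the wrist camera has in their place "tool_from_camera" (4x4, takes a point from camera to tool coordinates, whose origin is the TCP and whose axes are the flange's). Camera axes: x right, y down, z forward; pixel columns grow to the right and rows downward; lengths in mm; the calibration is good to about 2 mm. A picture is of the moment at which its call begins: read the wrist's pose just before it.
- r.finish_job(): hands the job in; it is judged then, once.
The state is a dict: "time_s": time; "joints": joint angles; "joint_vel": joint speeds; "joint_torque": joint torques, N m; "tool_pos": TCP position; "tcp_rot": TCP orientation; "contact_force": force on the tool from outside, world axes, zero at the start; "torque": the same for the moment, N m; "finger_gap": finger opening in mm; "finger_force": force on a finger pad.
Only numpy, scipy, OpenCV 4.12 (cv2) and the standard library are available. Lean on these libraries where they do the work, as an engineer would, in place of code of your own. Each camera call takes 0.05 s, during which the arm holds its last target. There are 200 camera calls.

## Working session

There is one attempt and no reset: what is moved stays moved. The work goes in short steps, Python scripts to look and compute and a tool call to move; the robot and the scene stay as the last step left them, time stands still between calls to the robot, and variables do not carry over. Pictures are saved under pics/ and viewed, at most 10 in all, crops included, and the job is handed in when it is done.

Besides the shell and the picture viewer there is one more tool, called after ">>>" by a JSON object that holds its "name" and its "arguments". send_rows: Moves the arm, as the interface text tells. Its arguments: {"type":"object","properties":{"rows":{"type":"string"},"grip":{"type":"number"},"newtons":{"type":"number"}},"required":["rows"]}

```bash
mkdir -p pics; ls; cat > h.py <<'E'
import numpy as np, cv2
from plant import r
def save(name,fn):
    d=r.get_image(name); cv2.imwrite('pics/'+fn+'.png',d['img']); np.savez('pics/'+fn+'.npz',**{k:np.array(v) for k,v in d.items()}); return d
E
python3 - <<'E'
from h import *
s=r.get_state(); print(s, r.tcp_to_tips)
for n in ('top','scene','wrist'):
    d=save(n,n+'0'); print(n,d['fx'],d['cx'],d['cy'],d['distortion']); print(np.round(d.get('world_to_cam',d.get('tool_from_camera')),3))
E
```

```text
pics
{'time_s': 0.0, 'joints': array([ 1.21841740e+00,  3.00471346e-01,  1.52162072e+00, -1.52716650e-05,
        1.32071424e+00, -6.66164700e-02]), 'joint_vel': array([ 0.00011193,  0.0012017 , -0.00263528,  0.00213893, -0.00120695,
        0.00065197]), 'joint_torque': array([-1.03263639e-03, -5.43490434e+01, -3.61809576e+01,  3.08333711e-05,
        3.68776062e-03, -4.93986693e-05]), 'tool_pos': array([154.97428143, 527.475534  , 249.70440183]), 'tcp_rot': array([-1.18965862e-04,  1.42393670e-01,  9.89809918e-01, -5.95098868e-04]), 'contact_force': array([-0.28136801,  0.09311499, -0.04257006]), 'torque': array([-0.00381241, -0.00454287, -0.01490343]), 'finger_force': 0.0, 'finger_gap': 85.4032999583071} 19.0
top 366.25787211796654 317.0299419754004 200.15573343614193 [-0.02350765  0.          0.          0.          0.        ]
[[-2.30000e-02 -1.00000e+00 -0.00000e+00 -1.08750e+01]
 [-9.66000e-01  2.20000e-02 -2.57000e-01  5.31626e+02]
 [ 2.57000e-01 -6.00000e-03 -9.66000e-01  7.86481e+02]
 [ 0.00000e+00  0.00000e+00  0.00000e+00  1.00000e+00]]
scene 375.0862006271028 319.4770897590897 198.91760609403133 [-0.04147257  0.          0.          0.          0.        ]
[[-8.54000e-01 -5.20000e-01 -1.00000e-03  4.15186e+02]
 [-3.99000e-01  6.56000e-01 -6.41000e-01  2.54497e+02]
 [ 3.34000e-01 -5.47000e-01 -7.68000e-01  7.18299e+02]
 [ 0.00000e+00  0.00000e+00  0.00000e+00  1.00000e+00]]
wrist 357.1727629802462 319.0991194642873 200.97364050172996 [-0.07319646  0.          0.          0.          0.        ]
[[-0.00000e+00 -9.57000e-01 -2.89000e-01  7.40640e+01]
 [ 1.00000e+00  0.00000e+00 -1.00000e-03  1.91000e-01]
 [ 1.00000e-03 -2.89000e-01  9.57000e-01 -1.23268e+02]
 [ 0.00000e+00  0.00000e+00  0.00000e+00  1.00000e+00]]
```

View pics/top0.png

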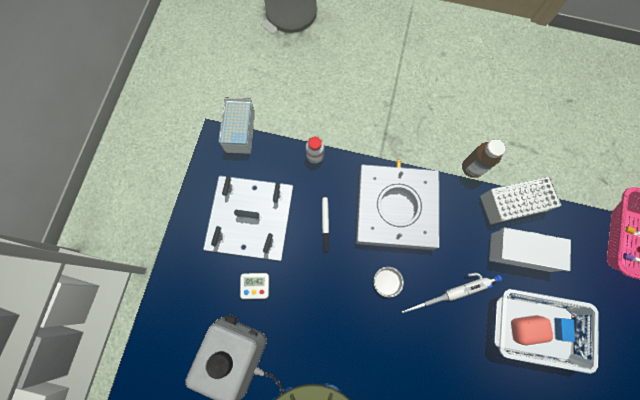

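The top view shows the cover at (248,217) with its handle, holes at (254,187) and (243,247). The chamber is at (399,206) with its brass port at (399,163), pins near (400,175) and (399,236). The marker lies between them at (325,222), the bottle at (315,150) and the dish at (388,282).

```bash
cat >> h.py <<'E'
def cast(d,uv,z,T=None):
    """pixels -> world points on the plane z (mm)"""
    K=np.array([[d['fx'],0,d['cx']],[0,d['fy'],d['cy']],[0,0,1]],float)
    uv=np.atleast_2d(np.array(uv,float))
    n=cv2.undistortPoints(uv[:,None],K,np.array(d['distortion'],float))[:,0]
    if T is None: T=np.linalg.inv(d['world_to_cam'])
    ray=np.c_[n,np.ones(len(n))]@T[:3,:3].T; o=T[:3,3]
    return o+ray*((z-o[2])/ray[:,2])[:,None]
from scipy.spatial.transform import Rotation as Ro
def tool(s):
    T=np.eye(4); T[:3,:3]=Ro.from_quat(np.roll(s['tcp_rot'],-1)).as_matrix(); T[:3,3]=s['tool_pos']; return T
def wrist(fn):
    s=r.get_state(); d=save('wrist',fn); d['T']=tool(s)@np.array(d['tool_from_camera']); return d
def delta(p,yaw_y=None):
    """shift in tool axes (cm) to world p; turn (deg) about tool z to bring tool y on world angle yaw_y mod pi"""
    T=tool(r.get_state()); print('shift cm',np.round(T[:3,:3].T@(np.array(p)-T[:3,3])/10,2),'joints',np.round(r.get_state()['joints'],2))
    if yaw_y is not None:
        a=np.arctan2(T[1,1],T[0,1]); w=-(yaw_y-a); w=(w+np.pi/2)%np.pi-np.pi/2; print('wz',np.degrees(w).round(1))
E
python3 - <<'E'
from h import *
d=np.load('pics/top0.npz')
print('cover holes',cast(d,[(254,187),(243,247)],10).round(0))
print('handle',cast(d,[(247,216)],50).round(0))
print('pins',cast(d,[(400,173),(399,237)],60).round(0))
g=d['img'].min(2); m=((g>110)*255).astype('uint8')
for c in cv2.findContours(m,cv2.RETR_EXTERNAL,cv2.CHAIN_APPROX_SIMPLE)[0]:
    (u,v),wh,a=cv2.minAreaRect(c)
    if cv2.contourArea(c)>3000 and 200<u<450 and 150<v<270:
        b=cv2.boxPoints(((u,v),wh,a)); z=10 if u<320 else 45
        P=cast(d,b,z); print(u,v,P.round(0)[:,:2].tolist(),P.mean(0).round(1),np.linalg.norm(np.diff(P,axis=0),axis=1))
E
```

```text
cover holes [[585. 135.  10.]
 [434. 159.  10.]]
handle [[501. 143.  50.]]
pins [[ 597. -225.   60.]
 [ 442. -210.   60.]]
247.68785095214844 217.0288848876953 [[430.0, 257.0], [626.0, 238.0], [589.0, 37.0], [397.0, 67.0]] [510.4 149.6  10. ] [197.50071289 203.80211091 194.87477923]
325.0 199.5 [[1158.0, 850.0], [1118.0, -972.0], [79.0, -706.0], [111.0, 644.0]] [616.5 -45.8  45. ] [1822.17959663 1072.0523461  1350.5464094 ]
```

View pics/wrist0.png

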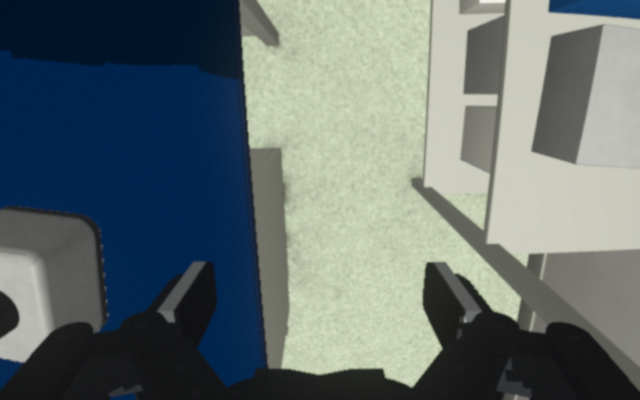

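The wrist view shows only worktop, with the fingers at rows over 260. Coarse fixes agree with the given sizes: hole span 153 mm and pin span 156 mm against 152 mm. I'll hover over the cover.

>>> {"name": "send_rows", "arguments": {"rows": "-4.46 -2.66 -0.5 0 0 0;-4.46 -2.66 -0.5 0 0 0;-4.46 -2.66 -0.5 0 0 0;-4.46 -2.66 -0.5 0 0 0;-4.46 -2.66 -0.5 0 0 0;-4.46 -2.66 -0.5 0 0 0;-4.46 -2.66 -0.5 0 0 0;-4.46 -2.66 -0.5 0 0 0;-4.46 -2.66 -0.5 0 0 0;-4.46 -2.66 -0.5 0 0 0"}}

```text
time_s: 1.4
tool_pos: [508.9, 145.3, 300.3]
tcp_rot: [-0.0, 0.142, 0.99, 0.0]
contact_force: [0.1, 1.2, -0.1]
finger_gap: 85.0
finger_force: 0.0
```

>>> {"name": "send_rows", "arguments": {"rows": "0 0 0 0 0 10.4;0 0 0 0 0 10.4;0 0 0 0 0 10.4;0 0 0 0 0 10.4;0 0 0 0 0 10.4;0 0 0 0 0 10.4;0 0 0 0 0 10.4;0 0 0 0 0 10.4;0 0 0 0 0 0", "grip": 4.5}}

```text
time_s: 2.52
tool_pos: [507.9, 146.7, 300.1]
tcp_rot: [-0.0, 0.763, 0.646, -0.0]
contact_force: [0.6, 0.2, -0.3]
finger_gap: 45.0
finger_force: 0.0
```

```bash
python3 - <<'E'
from h import *
d=wrist('w1'); np.save('pics/w1T.npy',d['T']); s=r.get_state(); print(s['time_s'],s['tool_pos'],s['joints'].round(2),s['finger_gap'])
E
```

```text
2.575 [507.92569614 146.72558575 300.12720738] [0.21 0.22 1.51 0.   1.42 0.37] 45.12213488560477
```

View pics/w1.png

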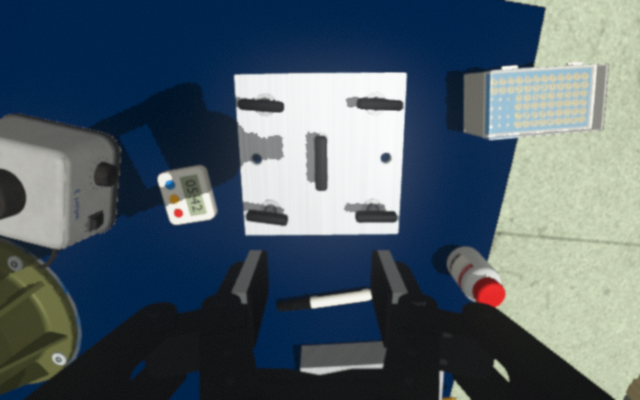

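The wrist view shows the cover plate from (235,73) to (405,234), holes at (257,158) and (386,158), handle at (320,162) and four T-bars at the corners. The marker is at (330,300), clear of the plate.

```bash
cat >> h.py <<'E'
def blobs(d,lo,box,amin,amax,hi=None):
    g=d['img'].max(2).astype(int); m=((g<lo)*255).astype('uint8')
    x0,y0,x1,y1=box; k=np.zeros_like(m); k[y0:y1,x0:x1]=m[y0:y1,x0:x1]
    o=[]
    for c in cv2.findContours(k,cv2.RETR_EXTERNAL,cv2.CHAIN_APPROX_NONE)[0]:
        if amin<=cv2.contourArea(c)<=amax:
            rc=cv2.minAreaRect(c); o.append((np.array(rc[0]),cv2.boxPoints(rc),c))
    return o
def ang(v): return np.degrees(np.arctan2(v[1],v[0]))
E
python3 - <<'E'
from h import *
d=dict(np.load('pics/w1.npz')); d['T']=np.load('pics/w1T.npy')
for box,z,am in (((245,146,270,170),10,20),((374,146,398,170),10,20),((308,125,335,195),50,100)):
    for lo in (60,90):
        for c,b,k in blobs(d,lo,box,am,5000):
            print(box[:2],lo,c.round(1),cv2.contourArea(k),cast(d,c,z,d['T']).round(1))
            if z==50:
                P=cast(d,b,50,d['T']); print((P[0]-P[1]).round(),(P[1]-P[2]).round())
g=d['img'].min(2); m=((g>120)*255).astype('uint8'); k=np.zeros_like(m); k[60:245,220:415]=m[60:245,220:415]
c=max(cv2.findContours(k,cv2.RETR_EXTERNAL,cv2.CHAIN_APPROX_NONE)[0],key=cv2.contourArea)
P=cast(d,cv2.convexHull(c)[:,0],10,d['T'])[:,:2].astype('float32'); rc=cv2.minAreaRect(P); print('plate',rc)
print('depth plate',d['depth'][120,350],d['depth'][155,320])
E
```

```text
(245, 146) 90 [256.  157.5] 43.5 [[434.9 160.8  10. ]]
(308, 125) 90 [320.  162.5] 510.5 [[508.9 149.9  50. ]]
[-10.   2.  -0.] [ 9. 56.  0.]
plate ((509.2716064453125, 147.3555908203125), (191.74072265625, 191.7729034423828), 80.9642105102539)
depth plate 403.87708 374.3618
```

>>> {"name": "send_rows", "arguments": {"rows": "0.12 0.12 4 0 0 -0.5;0 0 5 0 0 0;0 0 5 0 0 0;0 0 5 0 0 0;0 0 4 0 0 0;0 0 2 0 0 0;0 0 0.9 0 0 0;0 0 0 0 0 0;0 0 0 0 0 0"}}

```text
time_s: 3.7
tool_pos: [509.9, 147.8, 42.3]
tcp_rot: [0.0, 0.761, 0.649, 0.001]
contact_force: [0.9, 0.0, 0.4]
finger_gap: 45.0
finger_force: 0.0
```

>>> {"name": "send_rows", "arguments": {"rows": "0 0 0 0 0 0;0 0 0 0 0 0;0 0 0 0 0 0;0 0 0 0 0 0;0 0 0 0 0 0", "grip": 0.5, "newtons": 60}}

```text
time_s: 4.32
tool_pos: [509.7, 147.8, 42.0]
tcp_rot: [0.0, 0.761, 0.649, 0.001]
contact_force: [-1.2, -1.9, 6.1]
finger_gap: 12.8
finger_force: 59.9
```

>>> {"name": "send_rows", "arguments": {"rows": "0 0 0 0 0 0;0 0 0 0 0 0;0 0 -5 0 0 0;0 0 -5 0 0 0;0 0 -5 0 0 0;0 0 -5 0 0 0;0 0 -5 0 0 0", "grip": 4.5}}

```text
time_s: 5.2
tool_pos: [509.0, 147.7, 293.0]
tcp_rot: [-0.0, 0.761, 0.649, -0.0]
contact_force: [0.2, 1.1, 0.4]
finger_gap: 44.9
finger_force: 0.0
```

>>> {"name": "send_rows", "arguments": {"rows": "-5.13 0.95 -0.6 0 0 0;-5.13 0.95 -0.6 0 0 0;-5.13 0.95 -0.6 0 0 0;-5.13 0.95 -0.6 0 0 0;-5.13 0.95 -0.6 0 0 0;-5.13 0.95 -0.6 0 0 0;-5.13 0.95 -0.6 0 0 0;0 0 0 0 0 -3.5;0 0 0 0 0 0;0 0 0 0 0 0"}}

```text
time_s: 6.45
tool_pos: [518.4, -216.9, 333.3]
tcp_rot: [-0.0, 0.741, 0.672, 0.0]
contact_force: [-0.5, 0.2, 0.9]
finger_gap: 45.1
finger_force: 0.0
```

```bash
python3 - <<'E'
from h import *
d=wrist('w2'); np.save('pics/w2T.npy',d['T']); s=r.get_state(); print(s['time_s'],s['tool_pos'],s['joints'].round(2),s['finger_gap'])
E
```

```text
6.5 [ 518.45686045 -216.80022439  333.3267423 ] [-0.46  0.28  1.36  0.    1.51 -0.36] 44.90125468630311
```

View pics/w2.png

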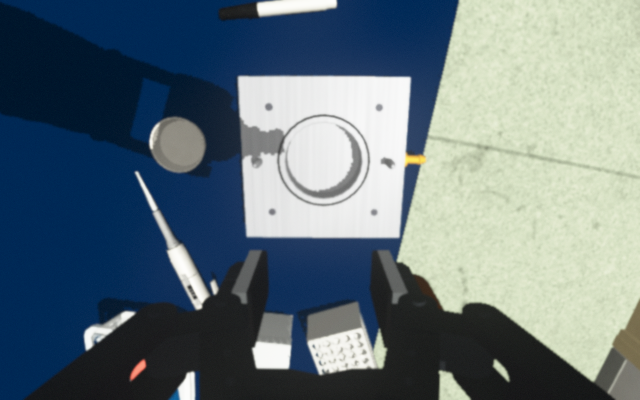

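The wrist view shows the chamber top from (238,76) to (410,238), pins at (257,161) and (388,162), and four tapped holes at (268,107), (379,107), (374,212) and (272,212). The brass port is at (416,160).

```bash
python3 - <<'E'
from h import *
d=dict(np.load('pics/w2.npz')); d['T']=np.load('pics/w2T.npy')
H=[]
g=255-d['img'].max(2).astype(float)
for u,v in ((268,107),(379,107),(374,212),(272,212)):
    w=np.clip(g[v-6:v+7,u-6:u+7]-np.percentile(g[v-6:v+7,u-6:u+7],60)-15,0,None); yy,xx=np.mgrid[v-6:v+7,u-6:u+7]
    H.append(((w*xx).sum()/w.sum(),(w*yy).sum()/w.sum()))
P=cast(d,H,45,d['T'])[:,:2]; print(np.round(H,1).tolist(),P.round(1).tolist()); print('centre',P.mean(0), 'sides',np.linalg.norm(P-np.roll(P,1,0),axis=1).round(1))
print('angles',ang(P[1]-P[0]),ang(P[2]-P[3]))
m=((d['img'].min(2)>120)*255).astype('uint8'); k=np.zeros_like(m); k[65:245,225:415]=m[65:245,225:415]
c=max(cv2.findContours(k,cv2.RETR_EXTERNAL,cv2.CHAIN_APPROX_NONE)[0],key=cv2.contourArea)
Q=cast(d,cv2.convexHull(c)[:,0],45,d['T'])[:,:2].astype('float32'); print('plate',cv2.minAreaRect(Q))
pic=cv2.resize(d['img'][60:250,230:430],(800,760))[100:700]; cv2.imwrite('pics/w2c.png',pic)
delta([0,0,0]); print(tool(r.get_state())[:3,:3].round(3))
E
```

```text
[[268.3, 106.5], [378.8, 107.1], [373.7, 211.9], [271.8, 211.4]] [[467.2, -151.5], [590.5, -164.3], [577.8, -287.6], [454.5, -274.8]]
centre [ 522.4715375  -219.54226333] sides [123.9 123.9 124.  124. ]
angles -5.908039785582105 -5.929983113512698
plate ((522.7152099609375, -219.498291015625), (190.94973754882812, 192.0904541015625), 84.23906707763672)
shift cm [ 16.53 -53.71  33.33] joints [-0.46  0.28  1.36  0.    1.51 -0.36]
[[ 0.097  0.995  0.   ]
 [ 0.995 -0.097  0.   ]
 [ 0.     0.    -1.   ]]
```

View pics/w2c.png

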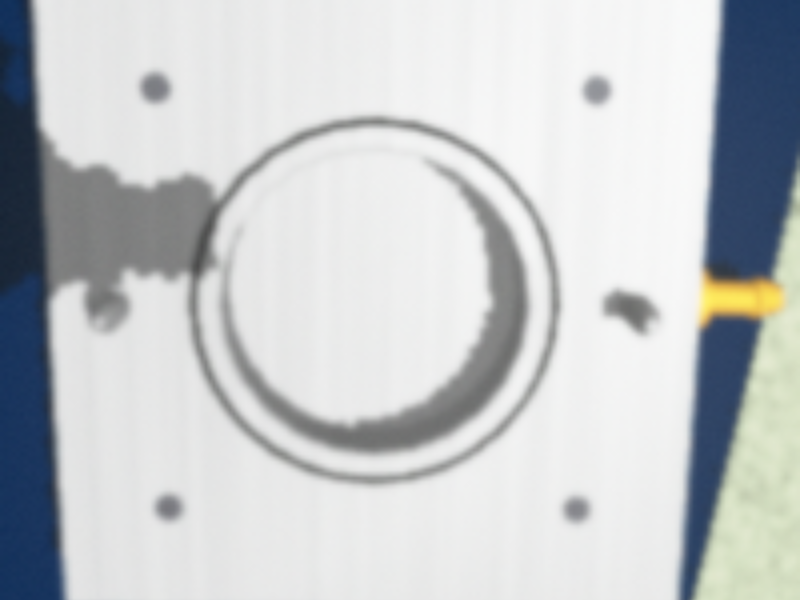

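The crop confirms four clean tapped holes and two pins on the chamber. The centre is (522.5,-219.5) at -5.9°, and the hole sides measure 124 mm as they should. Now back over the cover.

>>> {"name": "send_rows", "arguments": {"rows": "5.17 -0.63 0.5 0 0 0;5.17 -0.63 0.5 0 0 0;5.17 -0.63 0.5 0 0 0;5.17 -0.63 0.5 0 0 0;5.17 -0.63 0.5 0 0 0;5.17 -0.63 0.5 0 0 0;5.17 -0.63 0.5 0 0 0;0 0 0 0 0 3.5;0 0 0 0 0 0;0 0 0 0 0 0"}}

```text
time_s: 7.75
tool_pos: [509.6, 146.8, 298.4]
tcp_rot: [0.0, 0.761, 0.649, 0.0]
contact_force: [0.4, -0.1, -0.4]
finger_gap: 45.1
finger_force: 0.0
```

```bash
python3 - <<'E'
from h import *
d=wrist('w3'); np.save('pics/w3T.npy',d['T']); s=r.get_state(); print(s['time_s'],s['tool_pos'])
m=((d['img'].min(2)>120)*255).astype('uint8'); k=np.zeros_like(m); k[60:245,220:415]=m[60:245,220:415]
c=max(cv2.findContours(k,cv2.RETR_EXTERNAL,cv2.CHAIN_APPROX_NONE)[0],key=cv2.contourArea)
Q=cast(d,cv2.convexHull(c)[:,0],10,d['T'])[:,:2].astype('float32'); rc=cv2.minAreaRect(Q); print('plate',rc)
H=[]; g=255-d['img'].max(2).astype(float)
for u,v in ((257,158),(386,158)):
    w=np.clip(g[v-9:v+10,u-9:u+10]-130,0,None); yy,xx=np.mgrid[v-9:v+10,u-9:u+10]
    H.append(((w*xx).sum()/w.sum(),(w*yy).sum()/w.sum()))
P=cast(d,H,10,d['T'])[:,:2]; print(np.round(H,1).tolist(),P.round(1).tolist(),P.mean(0),ang(P[1]-P[0]),np.linalg.norm(P[1]-P[0]))
delta([*rc[0],42],np.radians(-9))
E
```

```text
7.8 [509.6719495  146.74143239 298.43093839]
plate ((509.3878173828125, 147.49905395507812), (191.22122192382812, 191.44114685058594), 80.93292236328125)
[[254.2, 157.4], [384.4, 158.5]] [[434.9, 161.0], [584.7, 135.8]] [509.78836847 148.43697658] -9.552677076541364 151.83563575088644
shift cm [ 0.07 -0.05 25.64] joints [ 0.21  0.22  1.51 -0.    1.41  0.37]
wz -0.1
```

>>> {"name": "send_rows", "arguments": {"rows": "0.07 0 4 0 0 0;0 0 5 0 0 0;0 0 5 0 0 0;0 0 5 0 0 0;0 0 4 0 0 0;0 0 2 0 0 0;0 0 0.7 0 0 0;0 0 0 0 0 0;0 0 0 0 0 0"}}

```text
time_s: 8.93
tool_pos: [510.3, 147.8, 42.3]
tcp_rot: [0.0, 0.761, 0.649, 0.001]
contact_force: [0.8, -0.2, -0.0]
finger_gap: 45.2
finger_force: 0.0
```

>>> {"name": "send_rows", "arguments": {"rows": "0 0 0 0 0 0;0 0 0 0 0 0;0 0 0 0 0 0;0 0 0 0 0 0;0 0 -1 0 0 0;0 0 -3 0 0 0;0 0 -4 0 0 0;0 0 -4 0 0 0;0 0 -3 0 0 0;0 0 -1 0 0 0;0 0 0 0 0 0", "grip": 0.5, "newtons": 60}}

```text
time_s: 10.3
tool_pos: [509.5, 147.8, 200.9]
tcp_rot: [-0.0, 0.761, 0.649, -0.0]
contact_force: [0.3, 1.6, -6.9]
finger_gap: 12.7
finger_force: 59.4
```

```bash
python3 - <<'E'
from h import *
print(r.get_state()['finger_gap'])
delta([522.9,-219.5,205],np.radians(-5.9))
E
```

```text
12.717083938587482
shift cm [-36.06   7.12  -0.41] joints [0.21 0.3  1.64 0.   1.2  0.37]
wz -3.2
```

>>> {"name": "send_rows", "arguments": {"rows": "-2 0.4 0 0 0 0;-4.5 0.89 0 0 0 0;-4.5 0.89 0 0 0 0;-4.5 0.89 0 0 0 0;-4.5 0.89 0 0 0 0;-4.5 0.89 0 0 0 0;-4.5 0.89 0 0 0 0;-4.5 0.89 0 0 0 0;-2.56 0.49 0 0 0 0;0 0 0 0 0 -3.2;0 0 0 0 0 0;0 0 0 0 0 0"}}

```text
time_s: 11.8
tool_pos: [523.0, -219.1, 200.4]
tcp_rot: [-0.001, 0.743, 0.67, -0.0]
contact_force: [-0.4, -0.2, -5.7]
finger_gap: 13.1
finger_force: 59.4
```

```bash
python3 - <<'E'
from h import *
delta([522.9,-219.5,125],np.radians(-5.9)); s=r.get_state(); print(s['finger_gap'],s['contact_force'],s['torque'],s['tool_pos'])
E
```

```text
shift cm [-0.04  0.    7.54] joints [-0.46  0.38  1.53  0.    1.23 -0.36]
wz -0.0
13.071604726375025 [-0.44212442 -0.23146367 -5.67982777] [-0.01742958 -0.03371865  0.00026479] [ 523.0134626  -219.11924638  200.40175928]
```

>>> {"name": "send_rows", "arguments": {"rows": "-0.04 0 2 0 0 0;0 0 3 0 0 0;0 0 2 0 0 0;0 0 1 0 0 0;0 0 0 0 0 0"}}

```text
time_s: 12.42
tool_pos: [523.1, -219.7, 121.0]
tcp_rot: [-0.0, 0.742, 0.67, -0.0]
contact_force: [0.7, 0.3, -5.4]
finger_gap: 12.7
finger_force: 59.3
```

```bash
python3 - <<'E'
from h import *
delta([522.9,-219.5,87],np.radians(-5.9)); save('scene','s1')
E
```

```text
shift cm [ 0.02 -0.02  3.4 ] joints [-0.46  0.48  1.6  -0.    1.07 -0.36]
wz 0.0
```

View pics/s1.png

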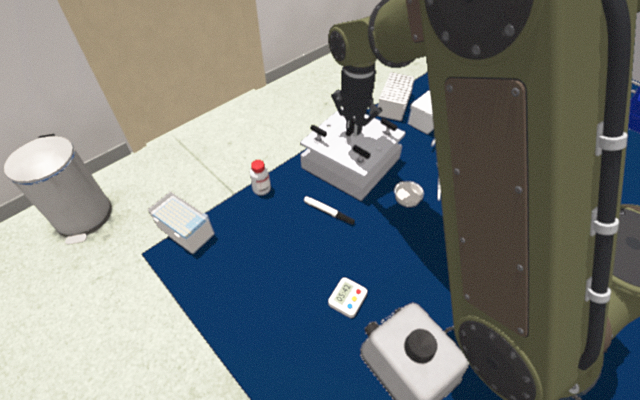

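The scene view shows the cover held level just above the chamber at (352,145), and the bottle (260,178), marker (330,210) and dish (408,192) undisturbed. Lower slowly.

>>> {"name": "send_rows", "arguments": {"rows": "0 0 0.5 0 0 0;0 0 0.5 0 0 0;0 0 0.3 0 0 0;0 0 0.3 0 0 0;0 0 0 0 0 0"}}

```text
time_s: 13.1
tool_pos: [523.1, -219.9, 105.1]
tcp_rot: [-0.0, 0.742, 0.67, -0.0]
contact_force: [0.4, -0.4, -6.4]
finger_gap: 13.0
finger_force: 59.3
```

>>> {"name": "send_rows", "arguments": {"rows": "0 0 0.4 0 0 0;0 0 0.4 0 0 0;0 0 0.3 0 0 0;0 0 0.2 0 0 0;0 0 0 0 0 0"}}

```text
time_s: 13.72
tool_pos: [523.1, -219.9, 92.1]
tcp_rot: [-0.0, 0.742, 0.67, -0.0]
contact_force: [-0.1, -0.0, -7.6]
finger_gap: 13.2
finger_force: 59.4
```

>>> {"name": "send_rows", "arguments": {"rows": "0 0 0.2 0 0 0;0 0 0.1 0 0 0;0 0 0.1 0 0 0;0 0 0.1 0 0 0;0 0 0 0 0 0;0 0 0 0 0 0"}}

```text
time_s: 14.48
tool_pos: [523.2, -219.9, 87.3]
tcp_rot: [0.0, 0.742, 0.67, -0.0]
contact_force: [0.7, 0.7, -7.3]
finger_gap: 12.8
finger_force: 59.4
```

>>> {"name": "send_rows", "arguments": {"rows": "0 0 0.05 0 0 0;0 0 0.05 0 0 0;0 0 0 0 0 0;0 0 0 0 0 0"}}

```text
time_s: 14.98
tool_pos: [523.2, -220.0, 87.0]
tcp_rot: [0.0, 0.742, 0.67, 0.0]
contact_force: [-4.4, 1.7, 3.9]
finger_gap: 13.0
finger_force: 60.9
```

>>> {"name": "send_rows", "arguments": {"rows": "0 0 0 0 0 0;0 0 0 0 0 0;0 0 0 0 0 0;0 0 -4 0 0 0;0 0 -5 0 0 0;0 0 -5 0 0 0;0 0 -5 0 0 0;0 0 -5 0 0 0;0 0 -1 0 0 0;0 0 0 0 0 0", "grip": 4.5}}

```text
time_s: 16.23
tool_pos: [523.2, -219.9, 336.1]
tcp_rot: [0.0, 0.742, 0.67, 0.0]
contact_force: [0.1, -0.2, -1.2]
finger_gap: 44.7
finger_force: 0.0
```

```bash
python3 - <<'E'
from h import *
d=wrist('w4'); np.save('pics/w4T.npy',d['T']); s=r.get_state(); print(s['time_s'],s['tool_pos'])
m=((d['img'].min(2)>120)*255).astype('uint8'); k=np.zeros_like(m); k[60:245,220:415]=m[60:245,220:415]
c=max(cv2.findContours(k,cv2.RETR_EXTERNAL,cv2.CHAIN_APPROX_NONE)[0],key=cv2.contourArea)
Q=cast(d,cv2.convexHull(c)[:,0],55,d['T'])[:,:2].astype('float32'); rc=cv2.minAreaRect(Q); print('plate',rc)
for c,b,k in blobs(d,60,(225,60,415,245),150,2000):
    P=cast(d,b,90,d['T']); e=[P[1]-P[0],P[2]-P[1]]; e=max(e,key=np.linalg.norm); e=e if e[0]>0 else -e
    print(cast(d,c,88,d['T'])[0].round(1),'bar angle',ang(e).round(1),'len',np.linalg.norm(e).round(0))
E
```

```text
16.275 [ 522.97712475 -219.86062048  335.01059541]
plate ((533.1741333007812, -225.29180908203125), (199.54055786132812, 212.81739807128906), 84.10389709472656)
[ 455.4 -273.9   88. ] bar angle -13.4 len 43.0
[ 466.7 -151.7   88. ] bar angle -8.8 len 44.0
[ 435.6 -167.1   88. ] bar angle 80.6 len 68.0
```

View pics/w4.png

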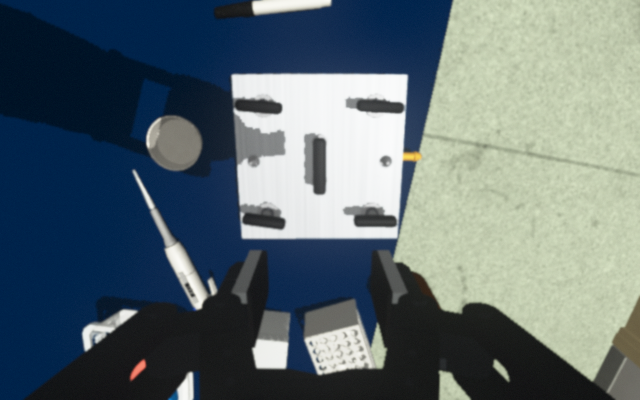

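The picture shows the cover seated squarely: both pin tips show in the holes at (253,161) and (386,161). The four bars at (259,106), (380,106), (375,220) and (264,220) are all still loose. I'll turn the wrist for screw a.

>>> {"name": "send_rows", "arguments": {"rows": "0 0 0 0 0 -10.6;0 0 0 0 0 -10.6;0 0 0 0 0 -10.6;0 0 0 0 0 -10.6;0 0 0 0 0 -10.6;0 0 0 0 0 -10.6;0 0 0 0 0 -10.6;0 0 0 0 0 -10.6;0 0 0 0 0 0"}}

```text
time_s: 17.4
tool_pos: [523.0, -219.8, 334.7]
tcp_rot: [-0.001, 0.097, 0.995, 0.0]
contact_force: [0.9, -0.1, -0.0]
finger_gap: 45.1
finger_force: 0.0
```

```bash
cat >> h.py <<'E'
S=dict(a=(591.1,-164.5),b=(467.7,-151.7),c=(454.9,-275.1),d=(578.3,-287.9))
E
python3 - <<'E'
from h import *
delta([*S['a'],86],np.radians(79))
E
```

```text
shift cm [-5.67  6.73 24.86] joints [-0.46  0.29  1.34  0.    1.51 -1.84]
wz -0.1
```

>>> {"name": "send_rows", "arguments": {"rows": "-3 3.5 3 0 0 0;-2.67 3.23 4 0 0 0;0 0 5 0 0 0;0 0 5 0 0 0;0 0 4 0 0 0;0 0 2.5 0 0 0;0 0 1.36 0 0 0;0 0 0 0 0 0;0 0 0 0 0 0"}}

```text
time_s: 18.52
tool_pos: [592.2, -164.9, 88.8]
tcp_rot: [0.001, 0.097, 0.995, -0.0]
contact_force: [-0.8, 0.1, 1.3]
finger_gap: 45.4
finger_force: 0.0
```

>>> {"name": "send_rows", "arguments": {"rows": "0 0 0 0 0 0;0 0 0 0 0 0;0 0 0 0 0 0;0 0 0 0 0 0;0 0 0 0 0 0", "grip": 0.5, "newtons": 40}}

```text
time_s: 19.15
tool_pos: [591.9, -164.9, 88.5]
tcp_rot: [0.0, 0.097, 0.995, -0.0]
contact_force: [-2.5, -0.3, 6.8]
finger_gap: 11.1
finger_force: 41.8
```

>>> {"name": "send_rows", "arguments": {"rows": "0 0 0 0 0 10;0 0 0 0 0 10;0 0 0 0 0 10;0 0 0 0 0 10;0 0 0 0 0 0;0 0 0 0 0 0"}}

```text
time_s: 19.9
tool_pos: [591.7, -165.3, 88.5]
tcp_rot: [0.0, 0.431, 0.902, -0.0]
contact_force: [-4.5, -1.8, 7.2]
finger_gap: 11.0
finger_force: 42.0
```

>>> {"name": "send_rows", "arguments": {"rows": "0 0 0 0 0 0;0 0 0 0 0 0;0 0 -2 0 0 0;0 0 -4 0 0 0;0 0 0 0 0 -10;0 0 0 0 0 -10;0 0 0 0 0 -10;0 0 0 0 0 -10;0 0 0 0 0 0;0 0 0 0 0 0", "grip": 4.5}}

```text
time_s: 21.15
tool_pos: [591.9, -164.8, 148.4]
tcp_rot: [0.0, 0.098, 0.995, -0.0]
contact_force: [-0.2, 0.5, -1.0]
finger_gap: 45.0
finger_force: 0.0
```

```bash
python3 - <<'E'
from h import *
delta([*S['c'],87],np.radians(77.5))
E
```

```text
shift cm [ 11.27 -13.5    6.13] joints [-0.33  0.54  1.43  0.    1.17 -1.7 ]
wz 1.2
```

>>> {"name": "send_rows", "arguments": {"rows": "3.5 -4.2 0 0 0 0;4 -4.8 0 0 0 0;3.77 -4.5 0 0 0 1.2;0 0 0 0 0 0;0 0 3 0 0 0;0 0 2 0 0 0;0 0 1.1 0 0 0;0 0 0 0 0 0;0 0 0 0 0 0"}}

```text
time_s: 22.28
tool_pos: [455.7, -275.7, 87.5]
tcp_rot: [0.001, 0.107, 0.994, -0.0]
contact_force: [0.5, -0.3, 0.4]
finger_gap: 44.8
finger_force: 0.0
```

>>> {"name": "send_rows", "arguments": {"rows": "0 0 0 0 0 0;0 0 0 0 0 0;0 0 0 0 0 0;0 0 0 0 0 0;0 0 0 0 0 10;0 0 0 0 0 10;0 0 0 0 0 10;0 0 0 0 0 7.5;0 0 0 0 0 0;0 0 0 0 0 0", "grip": 0.5}}

```text
time_s: 23.52
tool_pos: [455.4, -275.6, 87.2]
tcp_rot: [0.0, 0.421, 0.907, 0.0]
contact_force: [-1.5, 2.5, 5.8]
finger_gap: 11.2
finger_force: 42.0
```

>>> {"name": "send_rows", "arguments": {"rows": "0 0 0 0 0 0;0 0 0 0 0 0;0 0 -2 0 0 0;0 0 -4 0 0 0;0 0 0 0 0 -10;0 0 0 0 0 -10;0 0 0 0 0 -10;0 0 0 0 0 -10;0 0 0 0 0 0;0 0 0 0 0 0", "grip": 4.5}}

```text
time_s: 24.78
tool_pos: [455.2, -275.6, 146.6]
tcp_rot: [-0.0, 0.087, 0.996, 0.0]
contact_force: [-0.1, -0.5, 0.4]
finger_gap: 44.9
finger_force: 0.0
```

```bash
python3 - <<'E'
from h import *
delta([*S['b'],87],np.radians(80))
E
```

```text
shift cm [ 0.92 12.42  5.96] joints [-0.61  0.37  1.68  0.    1.09 -2.01]
wz -0.0
```

>>> {"name": "send_rows", "arguments": {"rows": "0.3 4 0 0 0 0;0.3 4.4 0 0 0 0;0.32 4.02 0 0 0 0;0 0 0 0 0 0;0 0 3 0 0 0;0 0 2 0 0 0;0 0 0.96 0 0 0;0 0 0 0 0 0;0 0 0 0 0 0"}}

```text
time_s: 25.9
tool_pos: [467.6, -152.0, 87.8]
tcp_rot: [0.001, 0.086, 0.996, -0.0]
contact_force: [0.5, -0.7, 0.2]
finger_gap: 44.9
finger_force: 0.0
```

>>> {"name": "send_rows", "arguments": {"rows": "0 0 0 0 0 0;0 0 0 0 0 0;0 0 0 0 0 0;0 0 0 0 0 0;0 0 0 0 0 10;0 0 0 0 0 10;0 0 0 0 0 10;0 0 0 0 0 10;0 0 0 0 0 0;0 0 0 0 0 0", "grip": 0.5}}

```text
time_s: 27.15
tool_pos: [467.6, -151.5, 87.6]
tcp_rot: [0.001, 0.421, 0.907, 0.0]
contact_force: [0.3, 1.8, 4.6]
finger_gap: 11.1
finger_force: 41.9
```

>>> {"name": "send_rows", "arguments": {"rows": "0 0 0 0 0 0;0 0 0 0 0 0;0 0 -2 0 0 0;0 0 -4 0 0 0;0 0 0 0 0 -10;0 0 0 0 0 -10;0 0 0 0 0 -10;0 0 0 0 0 -10;0 0 0 0 0 0;0 0 0 0 0 0", "grip": 4.5}}

```text
time_s: 28.4
tool_pos: [467.2, -151.7, 147.0]
tcp_rot: [-0.0, 0.087, 0.996, 0.0]
contact_force: [-0.1, 0.4, 0.5]
finger_gap: 45.1
finger_force: 0.0
```

```bash
python3 - <<'E'
from h import *
delta([*S['d'],87],np.radians(79))
E
```

```text
shift cm [-13.31 -11.49   6.  ] joints [-0.39  0.29  1.8  -0.    1.06 -1.78]
wz 1.0
```

>>> {"name": "send_rows", "arguments": {"rows": "-4.4 -3.8 0 0 0 1;-4.5 -3.9 0 0 0 0;-4.41 -3.79 0 0 0 0;0 0 0 0 0 0;0 0 3 0 0 0;0 0 2 0 0 0;0 0 1 0 0 0;0 0 0 0 0 0;0 0 0 0 0 0"}}

```text
time_s: 29.52
tool_pos: [577.7, -288.9, 88.1]
tcp_rot: [0.001, 0.094, 0.996, -0.0]
contact_force: [0.3, -0.3, -0.0]
finger_gap: 45.1
finger_force: 0.0
```

>>> {"name": "send_rows", "arguments": {"rows": "0 0 0 0 0 0;0 0 0 0 0 0;0 0 0 0 0 0;0 0 0 0 0 0;0 0 0 0 0 10;0 0 0 0 0 10;0 0 0 0 0 10;0 0 0 0 0 10;0 0 0 0 0 0;0 0 0 0 0 0", "grip": 0.5}}

```text
time_s: 30.78
tool_pos: [577.7, -288.4, 87.7]
tcp_rot: [0.0, 0.429, 0.903, 0.0]
contact_force: [0.1, 5.0, 4.8]
finger_gap: 11.0
finger_force: 42.1
```

>>> {"name": "send_rows", "arguments": {"rows": "0 0 0 0 0 0;0 0 0 0 0 0;0 0 -3 0 0 0;0 0 -5 0 0 0;0 0 -5 0 0 0;0 0 -5 0 0 0;0 0 -5 0 0 0;0 0 0 0 0 0;0 0 0 0 0 0", "grip": 4.5}}

```text
time_s: 31.9
tool_pos: [577.1, -288.8, 316.1]
tcp_rot: [-0.001, 0.429, 0.903, -0.0]
contact_force: [0.4, -0.4, -0.6]
finger_gap: 44.7
finger_force: 0.0
```

```bash
python3 - <<'E'
from h import *
d=wrist('w5'); print(r.get_state()['tool_pos'])
delta([*S['d'],87],np.radians(39.1))
t=save('top','t5')
a=cv2.resize(t['img'][140:270,340:460],(480,520)); b=cv2.resize(d['img'],(320,200))
o=np.zeros((520,800,3),'uint8'); o[:,:480]=a; o[:200,480:]=b; cv2.imwrite('pics/m5.png',o)
E
```

```text
[ 577.00398305 -288.74777363  315.5416185 ]
shift cm [-0.06  0.17 22.85] joints [-0.52  0.49  1.11 -0.    1.54 -1.21]
wz 0.1
```

View pics/m5.png

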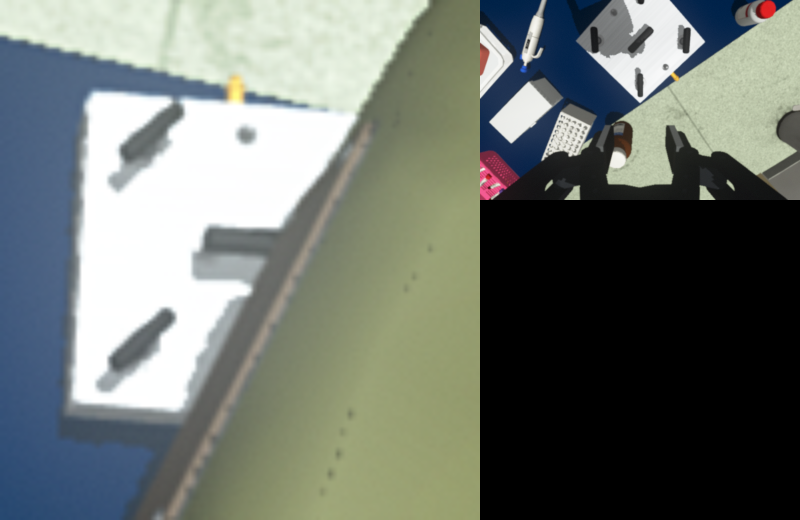

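The montage shows all four bars at about 45° clockwise (top view: a at (150,135), b at (140,340); the wrist inset shows all four bars parallel). The cover is still flat. Second round starts with d.

>>> {"name": "send_rows", "arguments": {"rows": "-0.06 0.17 4 0 0 0;0 0 5 0 0 0;0 0 5 0 0 0;0 0 4.5 0 0 0;0 0 3 0 0 0;0 0 1.3 0 0 0;0 0 0 0 0 0;0 0 0 0 0 0"}}

```text
time_s: 33.0
tool_pos: [579.5, -288.5, 90.5]
tcp_rot: [0.001, 0.429, 0.903, -0.0]
contact_force: [-0.2, -0.2, 0.5]
finger_gap: 45.2
finger_force: 0.0
```

>>> {"name": "send_rows", "arguments": {"rows": "0 0 0 0 0 0;0 0 0 0 0 0;0 0 0 0 0 0;0 0 0 0 0 0;0 0 0 0 0 10;0 0 0 0 0 10;0 0 0 0 0 10;0 0 0 0 0 10;0 0 0 0 0 6;0 0 0 0 0 0;0 0 0 0 0 0", "grip": 0.5}}

```text
time_s: 34.38
tool_pos: [579.1, -288.4, 90.0]
tcp_rot: [0.0, 0.748, 0.664, -0.0]
contact_force: [-2.6, 0.2, 6.5]
finger_gap: 10.8
finger_force: 42.0
```

>>> {"name": "send_rows", "arguments": {"rows": "0 0 0 0 0 0;0 0 0 0 0 0;0 0 -2 0 0 0;0 0 -4 0 0 0;0 0 0 0 0 -10;0 0 0 0 0 -10;0 0 0 0 0 -10;0 0 0 0 0 -10;0 0 0 0 0 -6;0 0 0 0 0 0;0 0 0 0 0 0", "grip": 4.5}}

```text
time_s: 35.75
tool_pos: [579.1, -288.2, 149.8]
tcp_rot: [0.0, 0.43, 0.903, -0.0]
contact_force: [0.2, -0.2, -0.8]
finger_gap: 45.1
finger_force: 0.0
```

```bash
python3 - <<'E'
from h import *
delta([*S['b'],87],np.radians(39.1))
E
```

```text
shift cm [17.62 -0.04  6.27] joints [-0.52  0.6   1.32  0.    1.21 -1.2 ]
wz -0.0
```

>>> {"name": "send_rows", "arguments": {"rows": "4.2 0 0 0 0 0;4.7 0 0 0 0 0;4.7 0 0 0 0 0;4.02 0 0 0 0 0;0 0 0 0 0 0;0 0 3 0 0 0;0 0 2 0 0 0;0 0 1.2 0 0 0;0 0 0 0 0 0;0 0 0 0 0 0"}}

```text
time_s: 37.0
tool_pos: [468.0, -151.9, 87.8]
tcp_rot: [0.001, 0.429, 0.903, 0.0]
contact_force: [-0.4, -0.0, 0.6]
finger_gap: 45.2
finger_force: 0.0
```

>>> {"name": "send_rows", "arguments": {"rows": "0 0 0 0 0 0;0 0 0 0 0 0;0 0 0 0 0 0;0 0 0 0 0 0;0 0 0 0 0 10;0 0 0 0 0 10;0 0 0 0 0 10;0 0 0 0 0 10;0 0 0 0 0 6;0 0 0 0 0 0;0 0 0 0 0 0", "grip": 0.5}}

```text
time_s: 38.38
tool_pos: [468.2, -151.6, 87.7]
tcp_rot: [0.001, 0.747, 0.665, 0.001]
contact_force: [3.7, 3.8, 5.8]
finger_gap: 11.0
finger_force: 42.0
```

>>> {"name": "send_rows", "arguments": {"rows": "0 0 0 0 0 0;0 0 0 0 0 0;0 0 -2 0 0 0;0 0 -4 0 0 0;0 0 0 0 0 -10;0 0 0 0 0 -10;0 0 0 0 0 -10;0 0 0 0 0 -10;0 0 0 0 0 -6;0 0 0 0 0 0;0 0 0 0 0 0", "grip": 4.5}}

```text
time_s: 39.75
tool_pos: [467.4, -151.7, 147.0]
tcp_rot: [-0.0, 0.43, 0.903, -0.0]
contact_force: [-0.2, -0.2, -0.3]
finger_gap: 44.7
finger_force: 0.0
```

```bash
python3 - <<'E'
from h import *
delta([*S['a'],87],np.radians(39.1))
E
```

```text
shift cm [-8.8   8.79  5.99] joints [-0.39  0.29  1.8  -0.    1.06 -1.07]
wz 0.0
```

>>> {"name": "send_rows", "arguments": {"rows": "-2.8 2.8 0 0 0 0;-3.2 3.2 0 0 0 0;-2.8 2.79 0 0 0 0;0 0 0 0 0 0;0 0 3 0 0 0;0 0 2 0 0 0;0 0 1 0 0 0;0 0 0 0 0 0;0 0 0 0 0 0"}}

```text
time_s: 40.88
tool_pos: [591.6, -164.4, 88.0]
tcp_rot: [0.001, 0.429, 0.903, 0.0]
contact_force: [0.7, -0.2, 0.1]
finger_gap: 44.8
finger_force: 0.0
```

>>> {"name": "send_rows", "arguments": {"rows": "0 0 0 0 0 0;0 0 0 0 0 0;0 0 0 0 0 0;0 0 0 0 0 0;0 0 0 0 0 10;0 0 0 0 0 10;0 0 0 0 0 10;0 0 0 0 0 10;0 0 0 0 0 6;0 0 0 0 0 0;0 0 0 0 0 0", "grip": 0.5}}

```text
time_s: 42.25
tool_pos: [591.8, -164.5, 87.7]
tcp_rot: [0.001, 0.747, 0.665, 0.0]
contact_force: [2.6, -1.3, 5.6]
finger_gap: 11.0
finger_force: 41.5
```

>>> {"name": "send_rows", "arguments": {"rows": "0 0 0 0 0 0;0 0 0 0 0 0;0 0 -2 0 0 0;0 0 -4 0 0 0;0 0 0 0 0 -10;0 0 0 0 0 -10;0 0 0 0 0 -10;0 0 0 0 0 -10;0 0 0 0 0 -6;0 0 0 0 0 0;0 0 0 0 0 0", "grip": 4.5}}

```text
time_s: 43.62
tool_pos: [591.4, -164.3, 147.7]
tcp_rot: [0.0, 0.43, 0.903, 0.0]
contact_force: [-0.5, -0.0, -0.8]
finger_gap: 44.9
finger_force: 0.0
```

```bash
python3 - <<'E'
from h import *
delta([*S['c'],87],np.radians(39.1))
E
```

```text
shift cm [ 1.000e-02 -1.758e+01  6.070e+00] joints [-0.33  0.54  1.44  0.    1.17 -1.01]
wz -0.0
```

>>> {"name": "send_rows", "arguments": {"rows": "0 -4.2 0 0 0 0;0 -4.7 0 0 0 0;0 -4.7 0 0 0 0;0 -3.98 0 0 0 0;0 0 0 0 0 0;0 0 3 0 0 0;0 0 2 0 0 0;0 0 1.05 0 0 0;0 0 0 0 0 0;0 0 0 0 0 0"}}

```text
time_s: 44.88
tool_pos: [455.6, -275.5, 87.4]
tcp_rot: [0.001, 0.429, 0.903, -0.0]
contact_force: [0.1, 0.4, 0.2]
finger_gap: 45.0
finger_force: 0.0
```

>>> {"name": "send_rows", "arguments": {"rows": "0 0 0 0 0 0;0 0 0 0 0 0;0 0 0 0 0 0;0 0 0 0 0 0;0 0 0 0 0 10;0 0 0 0 0 10;0 0 0 0 0 10;0 0 0 0 0 10;0 0 0 0 0 6;0 0 0 0 0 0;0 0 0 0 0 0", "grip": 0.5}}

```text
time_s: 46.25
tool_pos: [454.6, -275.7, 87.1]
tcp_rot: [-0.0, 0.748, 0.664, -0.0]
contact_force: [-7.0, 0.1, 9.5]
finger_gap: 11.3
finger_force: 42.6
```

>>> {"name": "send_rows", "arguments": {"rows": "0 0 0 0 0 0;0 0 0 0 0 0;0 0 -3 0 0 0;0 0 -5 0 0 0;0 0 -5 0 0 0;2.3 3 -5 0 0 0;2.4 3.1 -5 0 0 0;0 0 -1.5 0 0 0;0 0 0 0 0 0;0 0 0 0 0 0", "grip": 4.5}}

```text
time_s: 47.5
tool_pos: [519.8, -236.7, 328.8]
tcp_rot: [-0.001, 0.748, 0.664, -0.0]
contact_force: [-0.7, 0.8, 0.5]
finger_gap: 44.8
finger_force: 0.0
```

```bash
python3 - <<'E'
from h import *
d=wrist('w6'); s=r.get_state(); print(s['time_s'],s['tool_pos'])
cv2.imwrite('pics/m6.png',cv2.resize(d['img'][20:320,160:560],(800,600)))
for box in ((230,75,300,135),(350,75,410,135),(350,190,410,245),(240,190,300,245)):
    for c,b,k in blobs(d,60,box,150,2000):
        P=cast(d,b,90,d['T']); e=max([P[1]-P[0],P[2]-P[1]],key=np.linalg.norm); e=e if e[1]>0 else -e
        print(cast(d,c,88,d['T'])[0].round(1),'bar angle',ang(e).round(1),'len',np.linalg.norm(e).round(0))
E
```

```text
47.55 [ 519.85191829 -236.70052144  328.95510798]
[ 575.5 -289.4   88. ] bar angle 90.6 len 44.0
[ 454.4 -275.5   88. ] bar angle 80.8 len 45.0
```

View pics/m6.png

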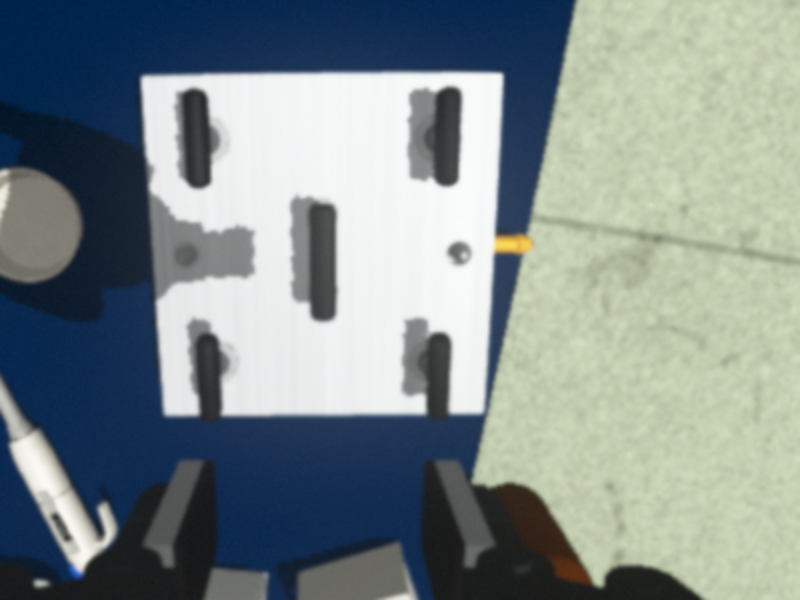

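The final view shows all four bars at (195,138), (447,135), (437,375) and (208,375) parallel to the handle, so they are fully home. The cover is flat with both pins in their holes, and the gripper is clear.

```bash
python3 -c "
from plant import r
print(r.finish_job())"
```

```text
the job is handed in; nothing more can be done
None
```

The cover is seated on both guide pins, all four screws were tightened crisscross in two rounds to their stops, and the job was handed in at about 48 s; no verdict came back.

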